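# Show the masher to the tablet camera

### The arm

A 7-joint arm with a two-finger parallel gripper is mounted at the origin on the work surface. World frame = base frame: x ahead of the robot, y to its left, z up, the work surface at z = 0. Lengths are in m, angles in rad, forces in N, time in s.
With the tool pointing down it reaches from about 0.425 to 0.925 m from the base axis. Payload 6.8 kg.
Tool frame: the origin (TCP) lies at the very end of the fingers, on their centre line; the grasp point (between the pads) lies 19 mm behind it; x points along the fingers, y is the direction in which the jaws open and shut, and the axes are right-handed (so a half turn about x gives the same grasp; the last joint's range is limited). The gripper opens to 85 mm and grips with 20 to 120 N. Pads are 22 mm wide; open, the fingers measure 114 mm over their backs; the gripper's body (76 mm by 85 mm) begins 54 mm behind the grasp point. The pads swing forward as they close: fully open they stand 13 mm farther back than shut.
Start: joints at [-1.372, 0.477, 0.022, 1.555, -0.011, 1.109, -0.083], TCP at [0.204, 0.643, 0.231] pointing down, gripper open.
Joint ranges: [-2.96, 2.96], [-0.34, 2.1], [-1.41, 1.46], [0.24, 2.44], [-1.37, 4.51], [0.17, 1.92], [-2.96, 2.96]. Speed limits (rad/s): [2.39, 2.39, 3.14, 3.14, 3.14, 3.14, 3.14].

### API

Orientations are given as a rotation vector (axis times angle).
In Python, from bench import get_obs, grab_frame, camera_info, hand_in gives the robot as it stands.
- The arm moves only by the tool apply_moves, never from a script. Its argument "series" is text: rows parted by semicolons, each of 7 numbers parted by spaces: the turn, a rotation vector about the tool's x, y, z in rad, then the shift along the tool's x, y, z in m, then the opening, from 0 (shut) to 1 (fully open). In form: wx wy wz tx ty tz hand; .... A call has 1 to 12 rows; each row is the pose to reach, as a shift and turn from the pose commanded when the call began, along the tool's axes at that moment; what a row does not reach only later rows make up. A row lasts 1/8 s, in which the tool goes at most 62.5 mm and 10.7 degrees, less where a joint would pass 70% of its speed; a pose out of reach is approached as far as the arm can. A call with a gripper value outside its range is refused whole. The fingers move at their own pace and stop on an object; "force" is the grip in N (left out, the last holds). Time passes only in rows, so rows that repeat a pose let the fingers close. It gives the time, the measured TCP pose, the force and the opening at its end, in the units of the state.
- get_obs(): the state, without advancing time (a new reading comes with each control period).
- grab_frame(name): name is "scene" or "top"; returns the picture (480x640x3 uint8, blue, green, red); there is no depth.
- camera_info(name): a dict with "fov_y" (degrees; the focal length in pixels is half the picture's height over the tangent of half this angle, whatever the lens; pixels are square), "cx", "cy" (the principal point, pixels), "rvec" (rotation vector, rad) and "tvec" (3), from world to camera coordinates, as OpenCV has them. Camera axes: x right, y down, z forward; pixel columns grow to the right and rows downward; lengths in m; the calibration is good to about 2 mm. A picture is of the moment at which its call begins. camera_info takes no time and is no camera call.
- hand_in(): hands the job in, once; it reports no verdict.
The state is a dict: "clock": time; "joints": joint angles; "qvel": joint speeds; "tau": joint torques, N m; "tcp_pos": TCP position; "orientation": TCP orientation; "contact_force": force on the tool from outside, world axes, zero at the start; "moment": the same for the moment, N m; "grip_width": finger opening in m.
Only numpy, scipy, OpenCV 4.12 (cv2) and the standard library are available. Lean on these libraries where they do the work, as an engineer would, in place of code of your own. Each camera call takes 0.05 s, during which the arm holds its last target.

### The job

The wooden masher is to be photographed by the front camera of the tablet. First swivel the tablet until it is square to its foot, with the screen looking the way the orange stripe on the foot runs, and lean it back to 20 degrees from upright; then draw the masher by its handle out of its slanted holder and hold it up in front of the middle of the screen, about 15 cm straight out from the glass, level and side-on (parallel to the screen's long edges). Finish while still holding it there, still and in the gripper alone, with the tablet left as set and the jar, grater, pot lid, mug and pepper mill not pushed about.

Things in the scene. Friction and masses are not known exactly. Their poses are not given: they have to be found in the camera images.
- swivel (a joint): swivel of the tablet about the vertical axis of its stand, rad: 0 = square to the foot, screen looking along the foot's orange stripe; positive = turned to the left (anticlockwise) seen from above; range -1.3 to 1.3. Stiff: stays where it is left, turns with 0.15 N m.
- tilt (a joint): lean of the tablet about its horizontal hinge, rad: 0 = upright, positive = leaning back (top edge away from the side the screen looks to); 20 degrees is 0.349; range -0.15 to 1.1. Stiff: stays where it is left, turns with about 0.6 N m (plus up to 0.2 N m of its weight), so about 5 to 8 N at the top edge.
- stand: fixed foot of the tablet stand, an aluminium plate 150 x 130 x 12 with an orange stripe from its middle to its front edge; origin under its middle on the vertical swivel axis, +x along the stripe (the way the screen is to look), z up
- tablet_hinge (a point): point on the tablet where the swivel axis and the tilt hinge cross, 100 above the counter, in mid-thickness of the tablet and mid-width. Axes turn with the tablet: x out of the screen, y along the long edges (the tilt hinge; always level), z up along the tablet to its top edge. Rigid tablet 220 wide (y), 150 high (z, from 40 below to 110 above this point), 9 thick (x)
- tablet_top (a point): middle of the tablet's top long edge, 110 up the tablet (+z) from tablet_hinge; same axes. Can be pinched here across the 9 thickness; the low pepper mill may stand behind it, to one side
- tablet_view (a point): the place where the camera should see the masher: 150 straight out from the glass at the middle of the screen; moves and turns with the tablet, same axes (154.5 along x and 35 along z from tablet_hinge)
- holder: fixed green holder: foot plate 160 x 110 x 10 carrying a square sleeve, 64 wide inside, walls 3, 90 deep, that leans at 45 degrees, its mouth towards the holder's +x; origin under the middle of the foot plate, z up
- holder_mouth (a point): centre of the sleeve's mouth, 111 above the counter; axes as the holder's. The sleeve's axis rises from here at 45 degrees towards the holder's +x
- masher: loose wooden masher, 270 long, about 0.2 kg (0.16 to 0.25): head a cylinder of diameter 56 and length 75, then a straight round handle of diameter 24. Stands head first in the sleeve with the handle out. Origin at mid-length on its axis (on the handle, 135 from either end, 60 above the head); its z runs along the axis from head to handle end. At first the middle is about 45 outside the sleeve's mouth; it is drawn out along its axis by 95 or more
- jar: white ceramic jar, clip-top lid, diameter 104, height 128; a bystander standing loose; origin under its middle
- grater: steel box grater, 85 x 70, height 226; a bystander standing loose; origin under its middle
- pot_lid: aluminium pot lid lying flat, diameter 200, height 50 with its black knob; a bystander standing loose; origin under its middle
- mug: blue mug, diameter 82, height 92; a bystander standing loose; origin under its middle
- mill: dark wooden pepper mill, diameter 54, height 118; a bystander standing loose; origin under its middle
Things that resemble listed ones, but are neither listed nor needed, are in the scene too. Leave any yellow look-alike of the stand alone.

How it is judged:
By the outcome, as a careful person would: the job done as asked, in the order asked, and still so for the second after the job is handed in, while the arm keeps its last pose, push and grip.
It also fails if it takes over 61 s, if anything falls off the work surface, if the arm or the gripper's body presses on something with over 40 N, if the wrist force passes 120 N, or if a joint passes its speed limit or range.

## Working session

There is one attempt and no reset: what is moved stays moved. The work goes in short steps, Python scripts to look and compute and a tool call to move; the robot and the scene stay as the last step left them, time stands still between calls to the robot, and variables do not carry over. Pictures are saved under pics/ and viewed, and the job is handed in when it is done.

Besides the shell and the picture viewer there is one more tool, called after "Call:" as a command line: name --argument value ..., lists and objects as JSON in quotes. apply_moves: Moves the arm, as the interface text tells. Its arguments: {"type":"object","properties":{"series":{"type":"string"},"force":{"type":"number"}},"required":["series"]}

```bash
ls; mkdir -p pics; python3 - <<'E'
from bench import *
import cv2
print(get_obs())
for n in("scene","top"):
    print(n,camera_info(n)); cv2.imwrite(f"pics/{n}0.png",grab_frame(n))
E
```

```text
pics
{'clock': 0.0, 'joints': array([-1.37209028,  0.47778097,  0.02232634,  1.55647932, -0.01149864,
        1.10930176, -0.08311662]), 'qvel': array([-0.00264156, -0.00087757, -0.00262906, -0.00078897, -0.00036641,
       -0.00017642,  0.00133978]), 'tau': array([-6.05733239e-04, -5.96450937e+01,  1.60791378e+00, -2.81195766e+01,
        1.25394834e-02,  9.42793937e-03, -3.56890155e-05]), 'tcp_pos': array([0.2036849 , 0.64289765, 0.23032652]), 'orientation': array([ 0.2393394 ,  1.55750216, -0.24223159]), 'contact_force': array([-0.24241359, -1.38977048, -0.41672523]), 'moment': array([0.0121871 , 0.03722232, 0.04563649]), 'grip_width': 0.085342849187888}
scene {'fov_y': 46.044586637443416, 'cx': 327.8253821581433, 'cy': 242.3660777712979, 'rvec': array([ 0.68354888,  2.59399166, -1.17178863]), 'tvec': array([ 0.46366333, -0.06297711,  1.67886957])}
top {'fov_y': 53.511720461302716, 'cx': 320.8117881699233, 'cy': 244.21970973786122, 'rvec': array([ 2.0717916 , -2.12971816,  0.23688651]), 'tvec': array([-0.00185292,  0.5826574 ,  1.16020885])}
```

View pics/scene0.png

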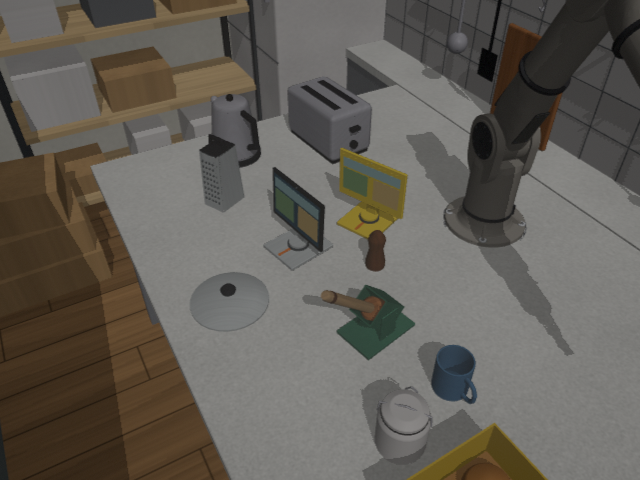

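View pics/top0.png

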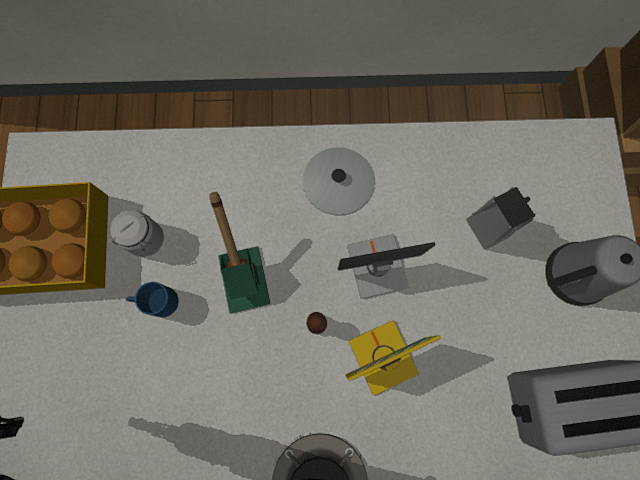

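The scene view shows the grey stand at (298,245), masher/holder at (370,310), mill at (376,250). In the top view the stand is at (378,265), the holder at (245,280), the mill at (317,322), and the yellow look-alike at (385,357). I'll zoom in next.

```bash
cat > h.py <<'E'
import numpy as np, cv2
from bench import *
from scipy.spatial.transform import Rotation as R
class Cam:
    def __init__(s,n):
        c=camera_info(n); s.f=240/np.tan(np.radians(c['fov_y'])/2)
        s.K=np.array([[s.f,0,c['cx']],[0,s.f,c['cy']],[0,0,1]]); s.rv=c['rvec'];s.t=c['tvec'];s.R=R.from_rotvec(s.rv).as_matrix()
        s.C=-s.R.T@s.t; s.P=s.K@np.c_[s.R,s.t]
    def ray(s,uv): d=s.R.T@np.linalg.inv(s.K)@np.array([uv[0],uv[1],1.]); return d/np.linalg.norm(d)
    def plane(s,uv,z): d=s.ray(uv); return s.C+d*(z-s.C[2])/d[2]
    def proj(s,X): return cv2.projectPoints(np.atleast_2d(np.array(X,float)),s.rv,s.t,s.K,None)[0][:,0]
T=Cam('top');S=Cam('scene')
def tri(ut,us):
    X=cv2.triangulatePoints(T.P,S.P,np.array(ut,float).reshape(2,1),np.array(us,float).reshape(2,1))[:,0];X=X[:3]/X[3]
    return X, np.linalg.norm(T.proj(X)[0]-ut), np.linalg.norm(S.proj(X)[0]-us)
def zoom(img,x0,y0,w,h,k,fn):
    c=cv2.resize(img[y0:y0+h,x0:x0+w],None,fx=k,fy=k,interpolation=cv2.INTER_CUBIC)
    c=np.clip(c.astype(float)*1.4,0,255).astype('uint8')
    for i in range(0,w,10): cv2.putText(c,str(x0+i) if i%20==0 else '',(i*k,8),0,.3,(0,0,255));cv2.line(c,(i*k,10),(i*k,14),(0,0,255))
    for i in range(0,h,10): cv2.putText(c,str(y0+i) if i%20==0 else '',(0,i*k+3),0,.3,(0,0,255));cv2.line(c,(20,i*k),(24,i*k),(0,0,255))
    cv2.imwrite(fn,c)
E
python3 - <<'E'
from h import *
print(T.C,S.C)
t=cv2.imread('pics/top0.png');s=cv2.imread('pics/scene0.png')
zoom(t,320,225,130,90,6,'pics/z1.png');zoom(s,250,160,100,115,5,'pics/z2.png')
zoom(t,190,180,130,150,4,'pics/z3.png');zoom(s,310,270,120,95,6,'pics/z4.png')
E
```

```text
[ 0.30732376 -0.01615339  1.26129648] [1.05010479 0.90114015 1.05961275]
```

View pics/z1.png

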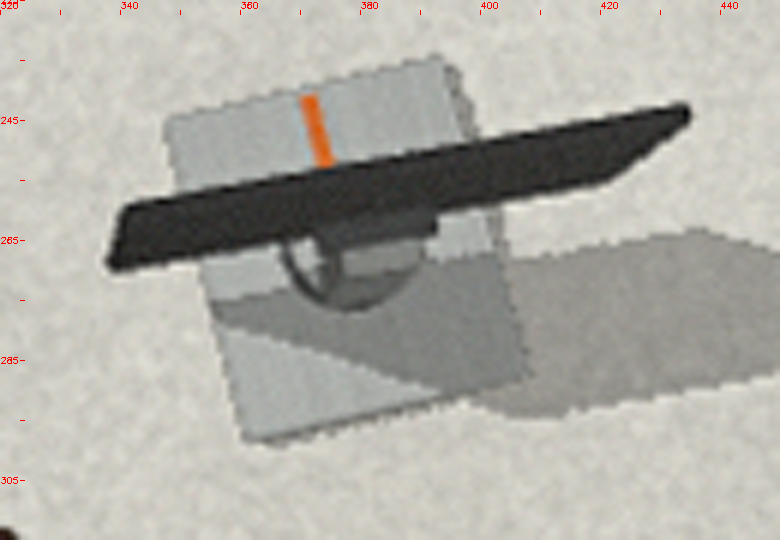

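View pics/z2.png

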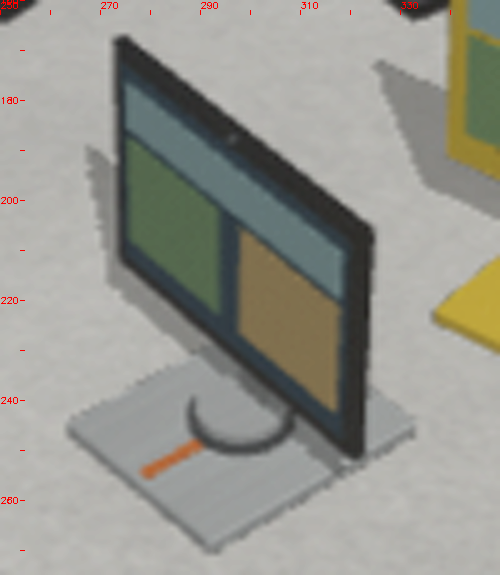

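View pics/z3.png

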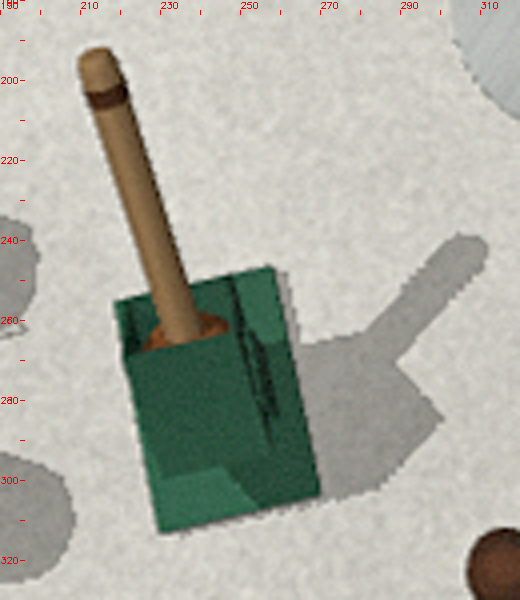

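View pics/z4.png

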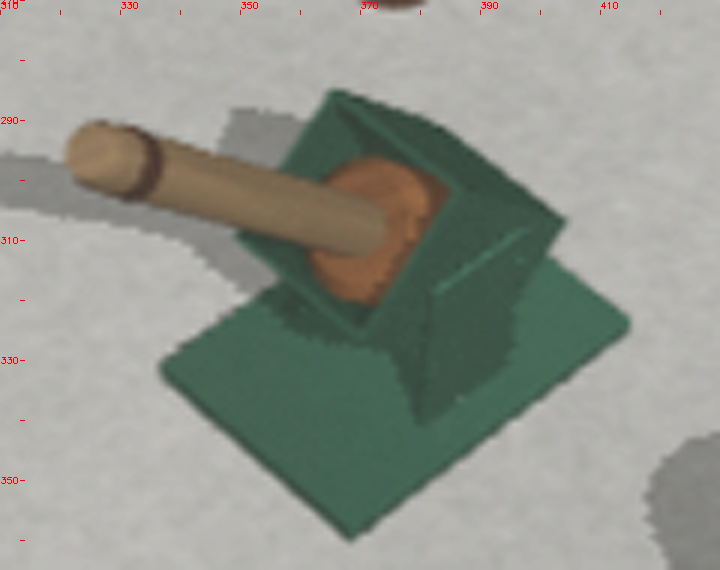

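```bash
python3 - <<'E'
from h import *
np.set_printoptions(precision=4,suppress=True)
c=[T.plane(u,.012) for u in [(347.5,245),(392.8,234.5),(408.3,288),(360.8,298.3)]]
print('stand',c[0],c[1],c[2],c[3],'mid',np.mean(c,0))
print([np.linalg.norm(c[i]-c[(i+1)%4]) for i in range(4)])
x=(c[0]+c[1]-c[2]-c[3]);print('stripe yaw',np.arctan2(x[1],x[0]), 'edges',[np.arctan2(*(d[1::-1])) for d in (c[0]-c[3],c[1]-c[2],c[0]-c[1],c[3]-c[2])])
print([S.plane(u,.012) for u in [(263.4,246),(292.4,270),(332.6,246.4)]])
# hypotheses for the tablet corners
for n,a,b in [('A hi',(434.5,242.5),(273.6,167.4)),('A lo',(422,255),(273.6,167.4)),('B up',(341,259),(324.4,205.6)),('B lo',(338,270),(324.4,205.6))]: print(n,tri(a,b))
# holder
def px3(x,y): return (x/4+190,y/4+180)
h=[T.plane(px3(*u),.01) for u in [(115,300),(275,267),(320,495),(160,533)]]
print('holder',*h,'mid',np.mean(h,0),[np.linalg.norm(h[i]-h[(i+1)%4]) for i in range(4)])
x=(h[0]+h[1]-h[2]-h[3]);print('yaw',np.arctan2(x[1],x[0]))
h=[S.plane((x/6+310,y/6+270),.01) for x,y in [(160,368),(350,540),(630,323)]];print(*h)
print('mill top',T.plane((317,322.5),.118))
print('jar',T.plane((130,228),.128),'mug',T.plane((157,299),.09),'grater', T.plane((516,202),.226),'lid',T.plane((339,176),.05))
E
```

```text
stand [ 0.5907 -0.0897  0.012 ] [ 0.6163 -0.2133  0.012 ] [ 0.47   -0.2452  0.012 ] [ 0.4464 -0.1189  0.012 ] mid [ 0.5309 -0.1668  0.012 ]
[np.float64(0.126187417431804), np.float64(0.1497404223392263), np.float64(0.12850414773311988), np.float64(0.1472254983810286)]
stripe yaw 0.20734643776465433 edges [np.float64(0.1995837426342527), np.float64(0.2149787541370443), np.float64(1.7755461193571556), np.float64(1.7560197904194048)]
[array([ 0.622 , -0.2075,  0.012 ]), array([ 0.5951, -0.0822,  0.012 ]), array([ 0.4548, -0.1114,  0.012 ])]
A hi (array([ 0.5458, -0.2752,  0.209 ]), np.float64(0.2661014342275054), np.float64(0.15969396388594684))
A lo (array([ 0.5369, -0.2576,  0.2113]), np.float64(9.91753068909622), np.float64(5.8409295896054605))
B up (array([ 0.5115, -0.0606,  0.2113]), np.float64(1.145713015179082), np.float64(0.7448938216470079))
B lo (array([ 0.4997, -0.0616,  0.2035]), np.float64(5.14422578234599), np.float64(3.3074421261453066))
holder [0.5733 0.2569 0.01  ] [0.593  0.1494 0.01  ] [0.4389 0.1196 0.01  ] [0.417  0.2242 0.01  ] mid [0.5056 0.1875 0.01  ] [np.float64(0.10921404722512287), np.float64(0.15700766265311428), np.float64(0.10685952022582137), np.float64(0.15970756294207247)]
yaw 0.1987871532665076
[0.5974 0.1552 0.01  ] [0.5769 0.263  0.01  ] [0.4206 0.2283 0.01  ]
mill top [ 0.38   -0.0036  0.118 ]
jar [0.6224 0.4516 0.128 ] mug [0.4498 0.3893 0.09  ] grater [ 0.6316 -0.4639  0.226 ] lid [ 0.7736 -0.0721  0.05  ]
```

```bash
cat >> h.py <<'E'
def subedge(g,p,q,n=40,half=6):
    """sub-pixel max-gradient points across segment p-q; returns fitted line endpoints nearest p,q"""
    p=np.array(p,float);q=np.array(q,float);d=(q-p)/np.linalg.norm(q-p);nn=np.array([-d[1],d[0]])
    o=np.arange(-half,half+.01,.25);pts=[]
    for a in np.linspace(.05,.95,n):
        m=p+a*(q-p);xy=m+o[:,None]*nn
        v=cv2.remap(g,xy[:,0].astype('f4').reshape(1,-1),xy[:,1].astype('f4').reshape(1,-1),cv2.INTER_LINEAR)[0].astype(float)
        gr=np.abs(np.gradient(cv2.GaussianBlur(v.reshape(1,-1),(0,0),2)[0]));pts.append(m+o[np.argmax(gr)]*nn)
    pts=np.array(pts,'f4');l=cv2.fitLine(pts,cv2.DIST_HUBER,0,.01,.01).ravel()
    r=(pts-l[2:])@np.array([-l[1],l[0]])
    f=lambda x:l[2:]+l[:2]*((x-l[2:])@l[:2])
    return f(p),f(q),np.median(np.abs(r))
E
python3 - <<'E'
from h import *
np.set_printoptions(precision=4,suppress=True)
t=cv2.cvtColor(cv2.imread('pics/top0.png'),6).astype('f4');s=cv2.cvtColor(cv2.imread('pics/scene0.png'),6).astype('f4')
for n,C,g,a,b,z in [('top front upper',T,t,(345,258.5),(432,243),.2095),('scene upper',S,s,(276,169),(322,203.5),.209)]:
    p,q,r=subedge(g,a,b);P,Q=C.plane(p,z),C.plane(q,z);d=P-Q if P[1]>Q[1] else Q-P
    print(n,p,q,r,P,Q,'yaw',np.arctan2(-d[0],d[1]))
for n,C,g,a,b in [('foot top L',T,t,(348,247),(353,258)),('foot Lb',T,t,(354.5,272),(360,295)),('front',T,t,(350,244.5),(391,235)),('right',T,t,(403,265),(408,285)),('back',T,t,(363,297.7),(400,290)),
  ('s front',S,s,(266,248),(290,268)),('s left',S,s,(295,268.5),(318,256.5)),]:
    p,q,r=subedge(g,a,b,half=3);P,Q=C.plane(p,.012),C.plane(q,.012);d=Q-P
    y=np.arctan2(d[1],d[0]);y=(y+np.pi/4)%(np.pi/2)-np.pi/4
    print(n,p,q,r,P,Q,y)
E
```

```text
top front upper [344.8272 257.532 ] [431.8215 242.0001] 0.0138286855 [ 0.5171 -0.0709  0.2095] [ 0.5475 -0.2694  0.2095] yaw 0.1517842879705377
scene upper [276.652  168.1596] [322.0758 203.4023] 0.075922966 [ 0.54   -0.2674  0.209 ] [ 0.5095 -0.0723  0.209 ] yaw 0.15467245069663904
foot top L [346.0225 248.0906] [351.8404 258.6395] 0.5045812 [ 0.5823 -0.0854  0.012 ] [ 0.553  -0.0999  0.012 ] 0.4573377743514757
foot Lb [353.257 272.309] [358.9624 295.2579] 0.17383844 [ 0.5159 -0.1021  0.012 ] [ 0.4545 -0.1145  0.012 ] 0.19919854657703429
front [349.7134 243.2564] [390.7249 233.8061] 0.24588321 [ 0.5953 -0.0959  0.012 ] [ 0.6184 -0.2078  0.012 ] 0.20355921920870457
right [402.4711 265.1479] [408.0221 284.9938] 0.2692042 [ 0.5315 -0.2339  0.012 ] [ 0.478 -0.245  0.012] 0.20532375006861736
back [363.4216 299.3978] [400.0737 290.2968] 0.16657427 [ 0.4433 -0.1257  0.012 ] [ 0.4646 -0.2232  0.012 ] 0.21466739824497383
s front [265.3599 248.7681] [289.3597 268.7683] 8.613353e-05 [ 0.6221 -0.1943  0.012 ] [ 0.6    -0.0904  0.012 ] 0.20935786405486834
s left [295.217  268.8681] [317.536  255.7127] 0.15083198 [ 0.5866 -0.0824  0.012 ] [ 0.5098 -0.0985  0.012 ] 0.20681236539692005
```

```bash
cat >> h.py <<'E'
def handle3d(t,s,te,se,half=4):
    # te/se: two edge segments each; returns point,dir of the axis (plane-plane intersection)
    N=[];c=[]
    for C,g,es in((T,t,te),(S,s,se)):
        L=[subedge(g,*e,half=half) for e in es]
        print([np.round(np.r_[l[0],l[1],l[2]],2) for l in L])
        # tangent planes' bisector: handles perspective
        ns=[]
        for l in L:
            n=np.cross(C.ray(l[0]),C.ray(l[1]));ns.append(n/np.linalg.norm(n))
        n=ns[0]+ns[1] if ns[0]@ns[1]>0 else ns[0]-ns[1];n/=np.linalg.norm(n)
        N.append(n);c.append(n@C.C)
    d=np.cross(*N);d/=np.linalg.norm(d);d*=np.sign(d[2]) if abs(d[2])>.3 else 1
    p=np.linalg.lstsq(np.array(N),np.array(c),rcond=None)[0]
    return p,d
E
python3 - <<'E'
from h import *
np.set_printoptions(precision=4,suppress=True)
t=cv2.cvtColor(cv2.imread('pics/top0.png'),6).astype('f4');s=cv2.cvtColor(cv2.imread('pics/scene0.png'),6).astype('f4')
a=lambda x,y:(x/4+189.6,y/4+179.6); b=lambda x,y:(x/6+309.6,y/6+269.6)
p,d=handle3d(t,s,[(a(92,112),a(150,305)),(a(128,90),a(182,262))],[(b(160,200),b(290,240)),(b(165,142),b(305,182))])
print(p,d,'yaw',np.arctan2(d[1],d[0]),'elev',np.arcsin(d[2]))
X=lambda z:p+d*(z-p[2])/d[2]
for z in (.111,.143,.2,.23):print(z,X(z),T.proj(X(z)),S.proj(X(z)))
for n,C,g,a_,b_ in [('left',T,t,a(120,350),a(155,520)),('right',T,t,a(285,310),a(312,455)),('back',T,t,a(175,528),a(300,500)),('sfront',S,s,b(175,385),b(330,525)),('sleft',S,s,b(370,530),b(600,350))]:
    P,Q,r=subedge(g,a_,b_,half=3)
    for z in(0,.01):
        U,V=C.plane(P,z),C.plane(Q,z);D=V-U;y=np.arctan2(D[1],D[0]);y=(y+np.pi/4)%(np.pi/2)-np.pi/4
        cs,sn=np.cos(.2),np.sin(.2);m=(U+V)/2
        print(n,z,y,'u',m[0]*cs+m[1]*sn,'v',-m[0]*sn+m[1]*cs,r)
# rotation of tool
print(R.from_rotvec(get_obs()['orientation']).as_matrix())
E
```

```text
[array([212.43, 207.66, 228.13, 255.51,   0.06]), array([221.57, 202.11, 235.12, 245.09,   0.23])]
[array([335.88, 304.51, 357.85, 309.93,   0.26]), array([337.32, 292.51, 360.61, 299.33,   0.22])]
[ 0.2082  0.128  -0.2317] [0.6952 0.1436 0.7043] yaw 0.20371886267561728 elev 0.7814171511817729
0.111 [0.5465 0.1979 0.111 ] [[233.6674 256.7027]] [[366.3336 306.5396]]
0.143 [0.5781 0.2044 0.143 ] [[228.7248 241.3333]] [[356.4659 303.8797]]
0.2 [0.6344 0.2161 0.2   ] [[219.3878 212.2986]] [[337.3348 298.7228]]
0.23 [0.664  0.2222 0.23  ] [[214.1766 196.0938]] [[326.3687 295.7668]]
left 0 0.20388785671351473 u 0.5234758706244067 v 0.14140003101731538 0.092614986
left 0.01 0.20388785671351606 u 0.5216881283681363 v 0.13966937344667224 0.092614986
right 0 0.2058505832096107 u 0.5337671733658295 v 0.03037219379725023 0.16306835
right 0.01 0.20585058320961114 u 0.5318978380593371 v 0.029521803781256364 0.16306835
back 0 0.21919072915937243 u 0.45356077788595156 v 0.08703220852571836 0.22149646
back 0.01 0.21919072915937243 u 0.45232734695609184 v 0.08573259808122453 0.22149646
sfront 0 0.2119340257125426 u 0.6135281392156378 v 0.08170616722301358 0.07062173
sfront 0.01 0.21193402571254216 u 0.6191403157636028 v 0.08730111273090284 0.07062173
sleft 0 0.2076730291356852 u 0.5365001675766872 v 0.13721373011578775 0.079573415
sleft 0.01 0.20767302913568564 u 0.5428392886783668 v 0.14228482799175435 0.079573415
[[-0.0004  0.3021  0.9533]
 [-0.0016  0.9533 -0.3021]
 [-1.     -0.0017  0.0001]]
```

Call:
apply_moves --series "0 0 0 -0.06 0 0 1; 0 0 0 -0.12 0 0 1; 0 0 0 -0.17 0 0 1; 0.1 0 0 -0.17 -0.04 0.03 1; 0.2 0 0 -0.17 -0.085 0.07 1; 0.3 0 0 -0.17 -0.13 0.11 1; 0.4 0 0 -0.17 -0.17 0.14 1; 0.4 0 0 -0.17 -0.17 0.14 1"

```text
clock: 1.1
tcp_pos: [0.2884, 0.4353, 0.4018]
orientation: [0.559, 1.497, -0.558]
contact_force: [0.4, -0.4, 1.2]
grip_width: 0.0854
```

```bash
python3 -c "
from h import *
o=get_obs();print(o['clock'],o['joints'].round(3),o['tcp_pos'],R.from_rotvec(o['orientation']).as_matrix().round(3))"
```

```text
1.1 [-1.246  0.098  0.155  1.683 -0.015  1.362 -0.232] [0.28842821 0.43531557 0.40181337] [[ 0.001  0.655  0.756]
 [-0.     0.756 -0.655]
 [-1.     0.     0.   ]]
```

Call:
apply_moves --series "0.07 0 0 0 -0.03 0.055 1; 0.14 0 0 0 -0.055 0.105 1; 0.21 0 0 0 -0.08 0.155 1; 0.28 0 0 0 -0.105 0.205 1; 0.35 0 0 0 -0.13 0.255 1; 0.42 0 0 0 -0.155 0.305 1; 0.49 0 0 0 -0.18 0.355 1; 0.56 0 0 0 -0.205 0.405 1; 0.63 0 0 0 -0.23 0.455 1; 0.70 0 0 0 -0.255 0.505 1; 0.71 0 0 0 -0.28 0.55 1; 0.71 0 0 0 -0.299 0.579 1"

```text
clock: 2.6
tcp_pos: [0.5332, -0.1654, 0.401]
orientation: [1.094, 1.278, -1.096]
contact_force: [-0.5, 1.2, -0.4]
grip_width: 0.0854
```

```bash
cat >> h.py <<'E'
def tab(psi,tilt,c=np.array([.5327,-.1671,.1])):
    s=np.array([np.cos(psi),np.sin(psi),0]);v=np.array([-np.sin(psi),np.cos(psi),0]);z=np.array([0,0,1.])
    return c,np.cos(tilt)*s+np.sin(tilt)*z,v,-np.sin(tilt)*s+np.cos(tilt)*z
def st():
    o=get_obs();M=R.from_rotvec(o['orientation']).as_matrix()
    print(round(o['clock'],2),'q',o['joints'].round(3),'p',o['tcp_pos'].round(4),'F',o['contact_force'].round(1),'M',o['moment'].round(2),'g',round(o['grip_width'],4));print(M.round(3))
    return o['tcp_pos'],M
def delta(p,M,pt,Mt):
    print('turn',R.from_matrix(M.T@Mt).as_rotvec().round(4),'shift',(M.T@(pt-p)).round(4))
def pinch(psi,tilt,depth,**k):
    c,x,v,z=tab(psi,tilt,**k); return c+z*(.110-depth),np.c_[-z,x,np.cross(-z,x)]
E
python3 - <<'E'
from h import *
p,M=st();delta(p,M,*pinch(.153,.045,-.03));delta(p,M,*pinch(.153,.045,.03))
cv2.imwrite('pics/t1.png',grab_frame('top'));cv2.imwrite('pics/s1.png',grab_frame('scene'))
E
```

```text
2.6 q [-0.523  0.204  0.863  1.641 -0.156  1.369  0.516] p [ 0.5332 -0.1654  0.401 ] F [-0.5  1.2 -0.4] M [ 0.01 -0.03 -0.01] g 0.0854
[[-0.     0.988  0.154]
 [-0.001  0.154 -0.988]
 [-1.    -0.001  0.001]]
turn [0.0015 0.0013 0.0456] shift [ 0.1611 -0.0069  0.0013]
turn [0.0015 0.0013 0.0456] shift [ 0.2211 -0.0042  0.0013]
```

View pics/s1.png

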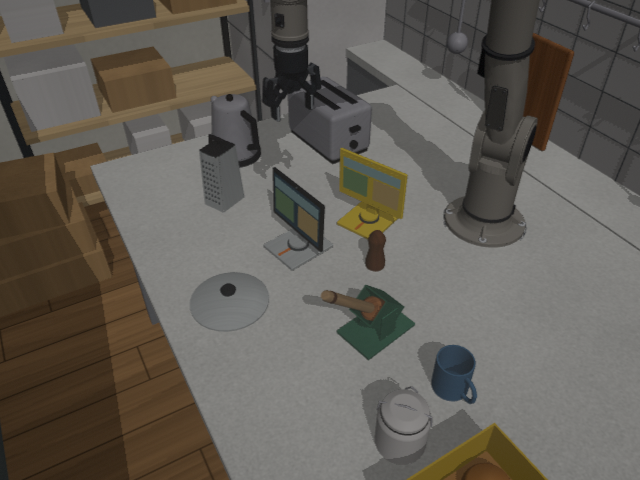

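The gripper (scene view, around (290,90)) hangs above the tablet. I'll lower it to just above the top edge and check alignment.

Call:
apply_moves --series "0 0 0.02 0.055 0 0 1; 0 0 0.045 0.11 -0.005 0.001 1; 0 0 0.045 0.161 -0.007 0.001 1; 0 0 0.045 0.161 -0.007 0.001 1" --force 80

```text
clock: 3.2
tcp_pos: [0.5231, -0.1638, 0.2372]
orientation: [1.115, 1.256, -1.064]
contact_force: [-0.0, -0.5, 0.9]
grip_width: 0.0852
```

```bash
python3 - <<'E'
from h import *
p,M=st();delta(p,M,*pinch(.153,.045,.03))
t=grab_frame('top');s=grab_frame('scene')
zoom(t,330,190,130,90,6,'pics/t2.png');zoom(s,230,60,130,120,5,'pics/s2.png')
print(T.proj(p),S.proj(p),T.proj(tab(.153,.045)[0]+tab(.153,.045)[3]*.11),S.proj(tab(.153,.045)[0]+tab(.153,.045)[3]*.11))
E
```

```text
3.2 q [-0.453  0.308  0.807  1.917 -0.288  0.994  0.639] p [ 0.5231 -0.1638  0.2372] F [-0.  -0.5  0.9] M [-0.02  0.03 -0.02] g 0.0852
[[ 0.037  0.987  0.155]
 [ 0.008  0.155 -0.988]
 [-0.999  0.038 -0.002]]
turn [ 0.003  -0.0025  0.0074] shift [0.0574 0.0032 0.0049]
[[387.49234925 251.2168064 ]] [[299.78039139 177.03875707]] [[387.57763421 251.67585026]] [[297.74377825 185.53220396]]
```

View pics/t2.png

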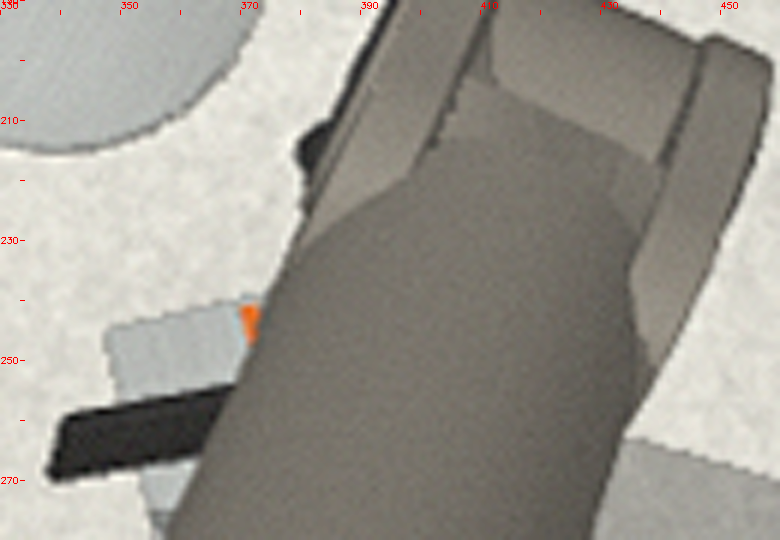

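View pics/s2.png

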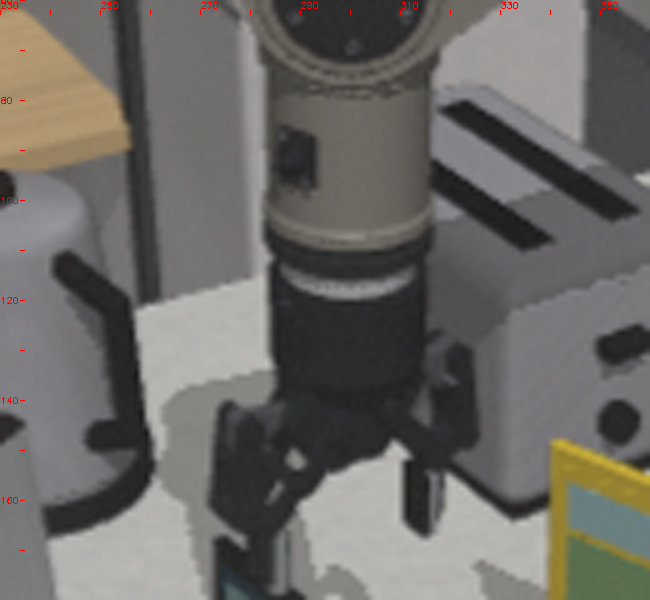

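Call:
apply_moves --series "0.003 -0.002 0.007 0.02 0.002 0.003 1; 0.003 -0.002 0.007 0.04 0.003 0.005 1; 0.003 -0.002 0.007 0.057 0.003 0.005 1; 0.003 -0.002 0.007 0.057 0.003 0.005 1"

```text
clock: 3.8
tcp_pos: [0.5311, -0.17, 0.1825]
orientation: [1.122, 1.242, -1.06]
contact_force: [-0.4, -0.9, 0.2]
grip_width: 0.085
```

```bash
python3 - <<'E'
from h import *
p,M=st();delta(p,M,*pinch(.153,.045,.03))
s=grab_frame('scene')
zoom(s,230,100,130,120,5,'pics/s3.png')
E
```

```text
3.8 q [-0.389  0.392  0.759  1.96  -0.377  0.879  0.717] p [ 0.5311 -0.17    0.1825] F [-0.4 -0.9  0.2] M [0.02 0.05 0.01] g 0.085
[[ 0.049  0.987  0.15 ]
 [ 0.006  0.15  -0.989]
 [-0.999  0.05   0.001]]
turn [-0.0019  0.0014 -0.0048] shift [ 0.0025 -0.0017 -0.0026]
```

View pics/s3.png

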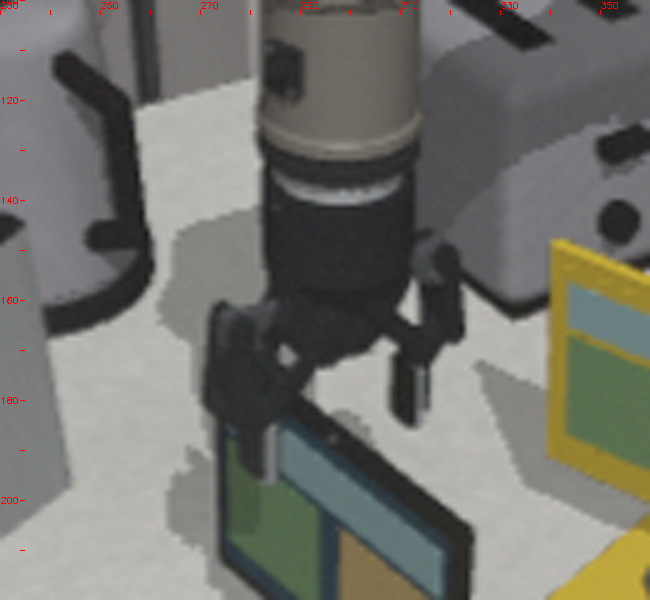

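Call:
apply_moves --series "0 0 0 0 0 0 0; 0 0 0 0 0 0 0; 0 0 0 0 0 0 0; 0 0 0 0 0 0 0; 0 0 0 0 0 0 0; 0 0 0 0 0 0 0; 0 0 0 0 0 0 0; 0 0 0 0 0 0 0" --force 80

```text
clock: 4.85
tcp_pos: [0.5312, -0.1705, 0.1838]
orientation: [1.123, 1.241, -1.059]
contact_force: [-2.9, 0.0, 5.4]
grip_width: 0.0074
```

```bash
python3 - <<'E'
from h import *
p,M=st();delta(p,M,*pinch(.153,.045,.03))
for a in (.07,.14,.21,.28,.349):
  delta(p,M,*pinch(.207,a,.03))
E
```

```text
4.85 q [-0.389  0.39   0.761  1.959 -0.377  0.881  0.717] p [ 0.5312 -0.1705  0.1838] F [-2.9  0.   5.4] M [0.08 0.85 0.17] g 0.0074
[[ 0.051  0.987  0.151]
 [ 0.006  0.15  -0.989]
 [-0.999  0.051  0.001]]
turn [-0.0018  0.0015 -0.0063] shift [ 0.0038 -0.0018 -0.0031]
turn [-0.0557  0.0048  0.0187] shift [ 0.0038 -0.0038 -0.0028]
turn [-0.0555  0.0068  0.0887] shift [ 0.0041 -0.0094 -0.0025]
turn [-0.0553  0.0087  0.1587] shift [ 0.0048 -0.0149 -0.0022]
turn [-0.055   0.0107  0.2286] shift [ 0.0059 -0.0204 -0.0019]
turn [-0.0547  0.0126  0.2976] shift [ 0.0073 -0.0257 -0.0016]
```

Call:
apply_moves --series "-0.03 0 0 0 0 0 0; -0.055 0.003 0.02 0 -0.002 0 0; -0.055 0.005 0.055 0 -0.005 0 0; -0.055 0.007 0.09 0 -0.008 0 0; -0.055 0.008 0.125 0.001 -0.0105 0 0; -0.055 0.009 0.16 0.001 -0.013 0 0; -0.055 0.010 0.195 0.0015 -0.016 0 0; -0.055 0.011 0.23 0.002 -0.0185 0 0; -0.055 0.012 0.265 0.003 -0.0215 0 0; -0.055 0.0126 0.298 0.0035 -0.024 0 0; -0.055 0.0126 0.298 0.0035 -0.024 0 0; -0.055 0.0126 0.298 0.0035 -0.024 0 0" --force 100

```text
clock: 6.35
tcp_pos: [0.5075, -0.1755, 0.179]
orientation: [1.23, 1.064, -0.792]
contact_force: [-7.2, -4.4, 8.3]
grip_width: 0.0072
```

```bash
python3 - <<'E'
from h import *
p,M=st();delta(p,M,*pinch(.207,.349,.03));print('tilt',np.arctan2(-M[2,0]*0+np.hypot(M[0,0],M[1,0]),-M[2,0]),'yaw',np.arctan2(M[1,1],M[0,1]))
s=grab_frame('scene');t=grab_frame('top');cv2.imwrite('pics/t4.png',t)
zoom(s,230,130,130,120,5,'pics/s4.png');zoom(t,330,215,130,100,6,'pics/zt4.png')
E
```

```text
6.35 q [-0.234  0.216  0.637  2.19  -0.618  0.563  1.071] p [ 0.5075 -0.1755  0.179 ] F [-7.2 -4.4  8.3] M [-0.84  1.43 -0.17] g 0.0072
[[ 0.335  0.92   0.204]
 [ 0.069  0.192 -0.979]
 [-0.94   0.342  0.001]]
turn [-0.0013  0.0019 -0.0002] shift [ 0.0032 -0.0022 -0.003 ]
tilt 0.34922839560122965 yaw 0.2055917285493511
```

View pics/s4.png

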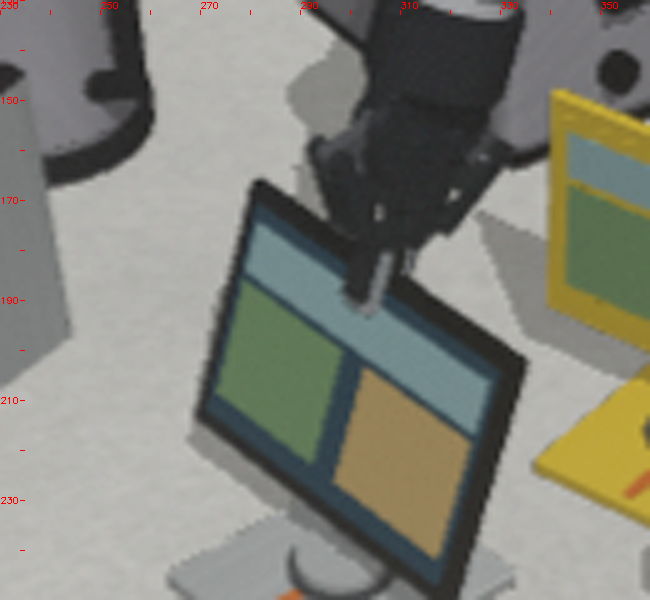

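View pics/zt4.png

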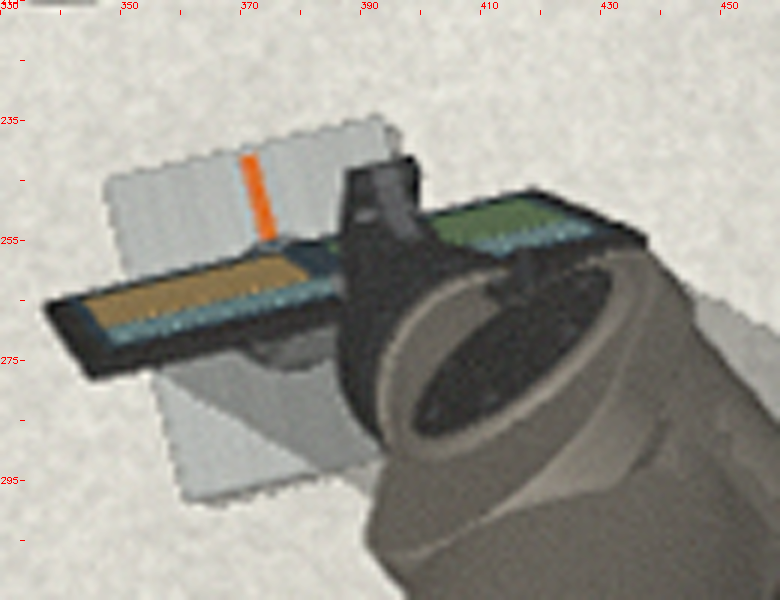

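Call:
apply_moves --series "0 0 0 0 0 0 1; 0 0 0 0 0 0 1; 0 0 0 0 0 0 1; 0 0 0 0 0 0 1; 0 0 0 -0.03 0 0 1; 0 0 0 -0.08 0 0 1; 0 0 0 -0.14 0 0 1; 0 0 0 -0.19 0 0 1; 0 0 0 -0.22 0 0.02 1; 0 0 0 -0.22 0 -0.01 1;  0 0 0 -0.22 0 -0.06 1; 0 0 0 -0.22 0 -0.12 1"

```text
clock: 7.95
tcp_pos: [0.4092, -0.0708, 0.3858]
orientation: [1.231, 1.064, -0.79]
contact_force: [0.3, 1.4, 1.0]
grip_width: 0.0854
```

```bash
python3 - <<'E'
from h import *
p,M=st()
s=grab_frame('scene');t=grab_frame('top');cv2.imwrite('pics/t5.png',t);cv2.imwrite('pics/s5.png',s)
zoom(s,250,150,100,115,5,'pics/zs5.png');zoom(t,330,215,130,100,6,'pics/zt5.png')
E
```

```text
7.95 q [-0.265 -0.331  0.269  2.113  0.017  1.004  0.205] p [ 0.4092 -0.0708  0.3858] F [0.3 1.4 1. ] M [-0.07  0.26  0.05] g 0.0854
[[ 0.337  0.919  0.204]
 [ 0.07   0.192 -0.979]
 [-0.939  0.344  0.   ]]
```

View pics/zs5.png

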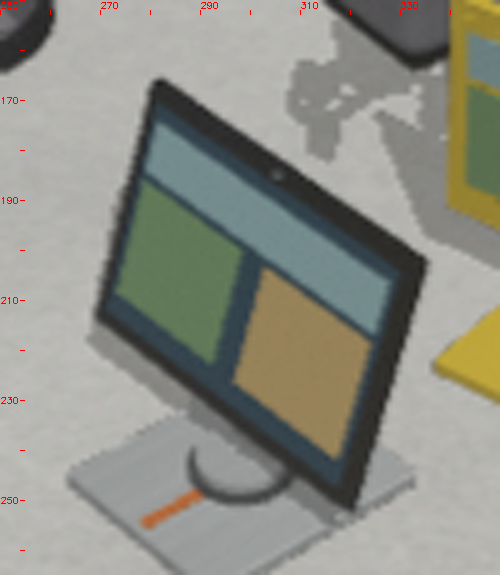

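View pics/t5.png

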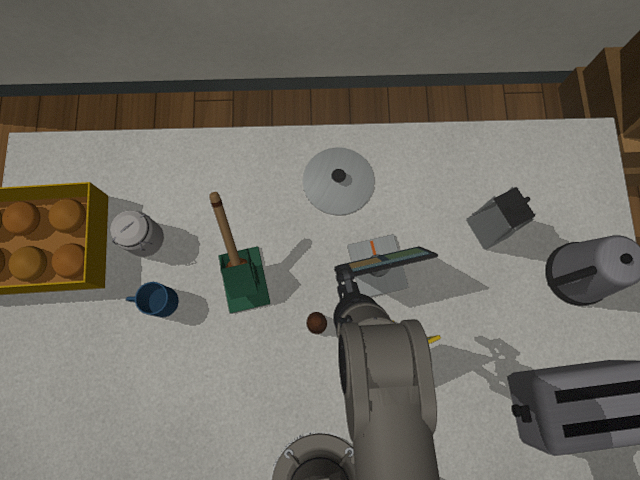

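View pics/zt5.png

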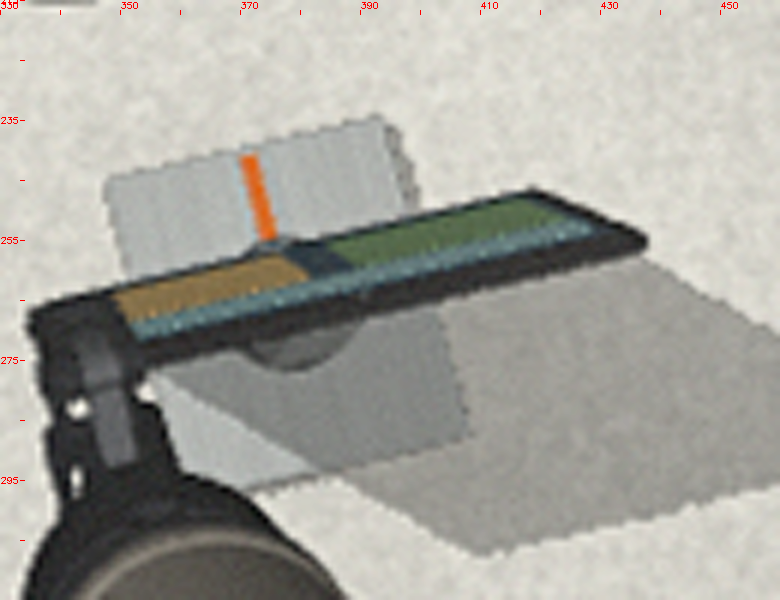

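```bash
cat > meas.py <<'E'
from h import *
np.set_printoptions(precision=4,suppress=True)
def tabmeas(t,s):
    t=cv2.cvtColor(t,6).astype('f4');s=cv2.cvtColor(s,6).astype('f4')
    a=lambda x,y:(x/6+329.6,y/6+214.6); b=lambda x,y:(x/5+249.6,y/5+149.6)
    u=np.array([np.cos(.207),np.sin(.207)]);h=np.array([.5327,-.1671])
    for n,C,g,p,q,z in [('T botfront',T,t,a(150,285),a(500,195),.0624),('T topback',T,t,a(200,355),a(600,262),.2018),('S topback',S,s,b(170,85),b(415,252),.2018),('S botfront',S,s,b(110,325),b(335,500),.0624)]:
        P,Q,r=subedge(g,p,q,half=3);A,B=C.plane(P,z),C.plane(Q,z);d=A-B if A[1]>B[1] else B-A
        # s-offset at v=0 of hinge
        v=np.array([-u[1],u[0]]);m=(A[:2]+B[:2])/2-h
        print(n,'res',round(float(r),2),'yaw',round(np.arctan2(-d[0],d[1]),4),'s-offset',round(m@u,4))
E
python3 - <<'E'
from meas import *
tabmeas(cv2.imread('pics/t5.png'),cv2.imread('pics/s5.png'))
for tl in(.3,.349,.4):print(tl,'bot',.04*np.sin(tl)+.0045*np.cos(tl),'topback',-.11*np.sin(tl)-.0045*np.cos(tl))
E
```

```text
T botfront res 0.11 yaw 0.2052 s-offset 0.018
T topback res 0.03 yaw 0.2023 s-offset -0.0406
S topback res 0.0 yaw 0.2064 s-offset -0.0394
S botfront res 0.0 yaw 0.2052 s-offset 0.0156
0.3 bot 0.016119822467518807 topback -0.036806236933812575
0.349 bot 0.01790704867211222 topback -0.041844127113631585
0.4 bot 0.019721508165359003 topback -0.046980792126964536
```

```bash
python3 - <<'E'
from meas import *
t=cv2.imread('pics/t5.png');s=cv2.imread('pics/s5.png')
a=lambda x,y:(x/6+329.6,y/6+214.6); b=lambda x,y:(x/5+249.6,y/5+149.6)
g=lambda i:i[:,:,1].astype('f4')
def line(e,f):
    N=[];c=[]
    for C,im,(p,q) in((T,t,e),(S,s,f)):
        P,Q,r=subedge(g(im),p,q,half=1.6);n=np.cross(C.ray(P),C.ray(Q));n/=np.linalg.norm(n);N.append(n);c.append(n@C.C);print(P,Q,r)
    v=np.array([-np.sin(.206),np.cos(.206),0]);N.append(v);c.append(v@np.array([.5327,-.1671,0]))
    X=np.linalg.solve(np.array(N),np.array(c));d=np.cross(N[0],N[1]);d/=np.linalg.norm(d)*np.sign(d[1]); print('  X',X,'dir',d,'s',(X[:2]-[.5327,-.1671])@[np.cos(.206),np.sin(.206)])
    return X
A=line((a(140,338),a(590,233)),(b(165,122),b(392,278)))
B=line((a(120,293),a(305,254)),(b(235,385),b(338,460)))
C_=line((a(350,243),a(530,200)),(b(115,292),b(213,365)))
for q in(B,C_):
    d=A-q;print('tilt',np.arctan2(np.hypot(d[0],d[1]),d[2]),np.linalg.norm(d))
E
```

```text
[352.9498 271.0031] [427.9041 253.3096] 0.12958238
[282.3075 174.423 ] [327.6142 205.7578] 0.057576075
  X [ 0.5071 -0.1724  0.1868] dir [-0.2052  0.9787  0.0032] s -0.02613846545432787
[349.6323 263.5675] [380.2536 256.1877] 0.13470995
[296.7928 226.3476] [317.0375 241.8127] 0.07498759
  X [ 0.5423 -0.1651  0.0865] dir [-0.2089  0.9779 -0.0072] s 0.009797876704326407
[387.7971 254.5004] [417.873  247.6676] 0.15659663
[272.6827 207.8921] [292.0793 222.7575] 0.06712213
  X [ 0.5423 -0.1651  0.0864] dir [-0.1982  0.9802  0.0057] s 0.009769474480673973
tilt 0.34417422258281116 0.10650347182440663
tilt 0.3435990914448658 0.10659034284351471
```

```bash
cat >> h.py <<'E'
AX=np.array([.6952,.1436,.7043]);O0=np.array([.578,.2044,.143])
def mgrasp(off,back):
    y=np.array([-AX[1],AX[0],0]);y/=np.linalg.norm(y);x=np.cross(y,AX);return O0+AX*off+x*(.019-back),np.c_[x,y,AX]
E
python3 - <<'E'
from h import *
p,M=st();pt,Mt=mgrasp(.015,.10);print(pt,Mt)
pt=pt+np.array([0,0,.08]);rv=R.from_matrix(M.T@Mt).as_rotvec()
delta(p,M,pt,Mt);print(np.linalg.norm(rv))
for f in np.arange(1,10)/9: print((rv*f).round(3),(M.T@(pt-p)*f).round(3))
E
```

```text
8.05 q [-0.264 -0.331  0.257  2.115  0.015  1.005  0.206] p [ 0.4085 -0.0653  0.3852] F [ 0.6 -0.5  0. ] M [-0.14  0.32 -0.03] g 0.085
[[ 0.335  0.917  0.216]
 [ 0.072  0.204 -0.976]
 [-0.94   0.342  0.002]]
[0.53255912 0.19501377 0.21106446] [[ 0.68973923 -0.20228884  0.6952    ]
 [ 0.14247203  0.9793259   0.1436    ]
 [-0.70987605  0.          0.7043    ]]
turn [-1.5308 -0.343   0.3332] shift [ 0.1488  0.1346 -0.2274]
1.6038071910449834
[-0.17  -0.038  0.037] [ 0.017  0.015 -0.025]
[-0.34  -0.076  0.074] [ 0.033  0.03  -0.051]
[-0.51  -0.114  0.111] [ 0.05   0.045 -0.076]
[-0.68  -0.152  0.148] [ 0.066  0.06  -0.101]
[-0.85  -0.191  0.185] [ 0.083  0.075 -0.126]
[-1.021 -0.229  0.222] [ 0.099  0.09  -0.152]
[-1.191 -0.267  0.259] [ 0.116  0.105 -0.177]
[-1.361 -0.305  0.296] [ 0.132  0.12  -0.202]
[-1.531 -0.343  0.333] [ 0.149  0.135 -0.227]
```

Call:
apply_moves --series "-0.17 -0.038 0.037 0.017 0.015 -0.025 1; -0.34 -0.076 0.074 0.033 0.03 -0.051 1; -0.51 -0.114 0.111 0.05 0.045 -0.076 1; -0.68 -0.152 0.148 0.066 0.06 -0.101 1; -0.85 -0.191 0.185 0.083 0.075 -0.126 1; -1.02 -0.229 0.222 0.099 0.09 -0.152 1; -1.19 -0.267 0.259 0.116 0.105 -0.177 1; -1.36 -0.305 0.296 0.132 0.12 -0.202 1; -1.531 -0.343 0.333 0.149 0.135 -0.227 1; -1.531 -0.343 0.333 0.149 0.135 -0.227 1; -1.531 -0.343 0.333 0.149 0.135 -0.227 1"

```text
clock: 9.43
tcp_pos: [0.5371, 0.1856, 0.2916]
orientation: [-0.072, 0.788, 0.18]
contact_force: [0.2, -0.7, 0.6]
grip_width: 0.0854
```

```bash
python3 - <<'E'
from h import *
p,M=st();delta(p,M,*mgrasp(.015,.10));delta(p,M,*mgrasp(.015,.0))
cv2.imwrite('pics/s6.png',grab_frame('scene'))
E
```

```text
9.43 q [-0.384 -0.033 -0.219  2.306  1.14   0.309  0.14 ] p [0.5371 0.1856 0.2916] F [ 0.2 -0.7  0.6] M [-0.18  0.73  0.01] g 0.0854
[[ 0.691 -0.188  0.698]
 [ 0.134  0.982  0.131]
 [-0.71   0.003  0.704]]
turn [-0.0124 -0.0006  0.0087] shift [ 0.0553  0.0098 -0.0586]
turn [-0.0124 -0.0006  0.0087] shift [ 0.1553  0.0107 -0.0585]
```

View pics/s6.png

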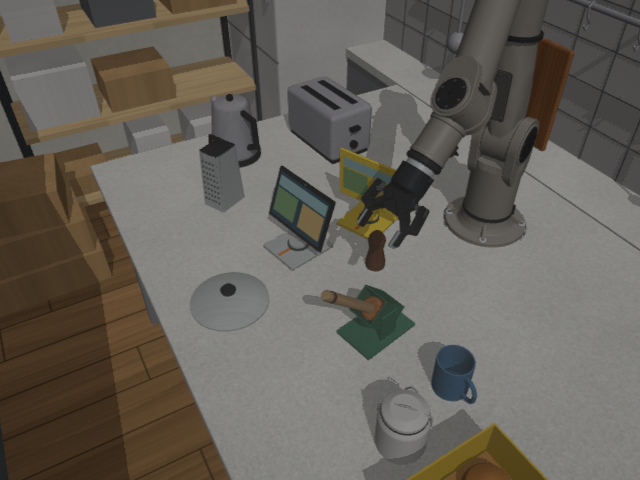

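The gripper leans forward and down at about 45° behind the masher, and its yaw matches the masher's. Moving to the pre-grasp now.

Call:
apply_moves --series "-0.006 0 0.004 0.02 0.003 -0.02 1; -0.012 0 0.009 0.04 0.007 -0.04 1; -0.012 0 0.009 0.055 0.01 -0.0585 1; -0.012 0 0.009 0.055 0.01 -0.0585 1; -0.012 0 0.009 0.055 0.01 -0.0585 1"

```text
clock: 10.1
tcp_pos: [0.5331, 0.1957, 0.2127]
orientation: [-0.081, 0.785, 0.195]
contact_force: [-0.2, -0.3, -0.9]
grip_width: 0.0854
```

```bash
python3 - <<'E'
from h import *
p,M=st();delta(p,M,*mgrasp(.015,.10));delta(p,M,*mgrasp(.015,.0))
s=grab_frame('scene');t=grab_frame('top')
zoom(s,310,220,130,110,5,'pics/zs7.png');zoom(t,180,180,130,140,4,'pics/zt7.png')
E
```

```text
10.1 q [-0.39   0.118 -0.256  2.391  1.868  0.342 -0.614] p [0.5331 0.1957 0.2127] F [-0.2 -0.3 -0.9] M [-0.13  0.79 -0.01] g 0.0854
[[ 0.691 -0.204  0.694]
 [ 0.144  0.979  0.145]
 [-0.709 -0.001  0.706]]
turn [ 0.0018  0.0019 -0.001 ] shift [ 0.0007 -0.0006 -0.0017]
turn [ 0.0018  0.0019 -0.001 ] shift [ 0.1007 -0.0007 -0.0019]
```

View pics/zs7.png

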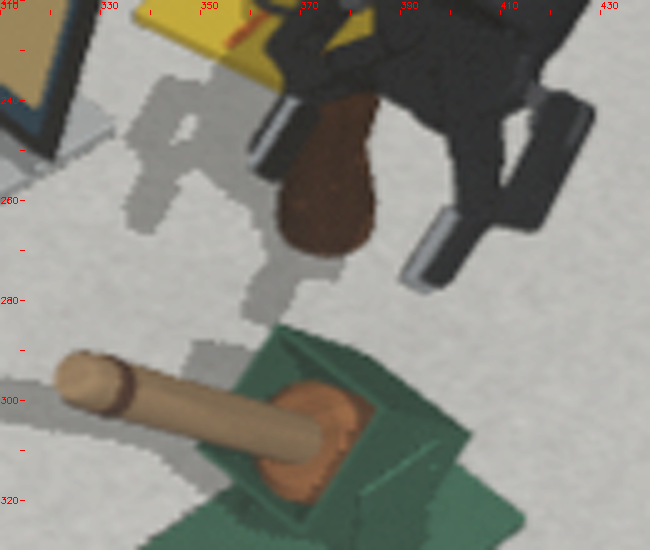

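View pics/zt7.png

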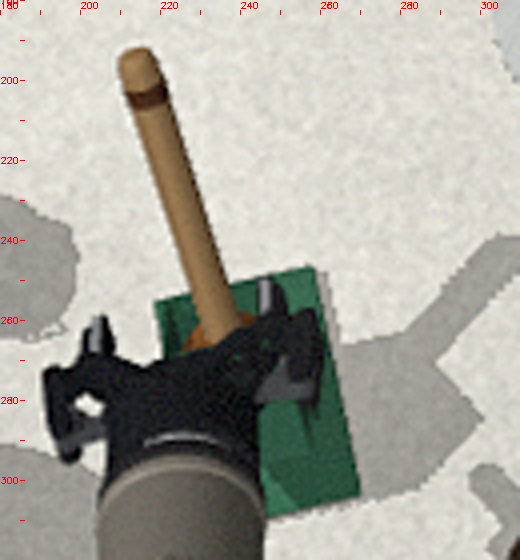

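Call:
apply_moves --series "0 0 0 0.025 0 0 1; 0 0 0 0.05 0 -0.001 1; 0 0 0 0.075 -0.0005 -0.0015 1; 0 0 0 0.10 -0.0005 -0.0018 1; 0 0 0 0.10 -0.0005 -0.0018 1; 0 0 0 0.10 -0.0005 -0.0018 1" --force 100

```text
clock: 10.95
tcp_pos: [0.6001, 0.2097, 0.14]
orientation: [-0.082, 0.785, 0.196]
contact_force: [-0.3, 0.7, 0.2]
grip_width: 0.085
```

```bash
python3 - <<'E'
from h import *
p,M=st();delta(p,M,*mgrasp(.015,.0))
s=grab_frame('scene')
zoom(s,310,220,130,110,5,'pics/zs8.png')
E
```

```text
10.95 q [-0.297  0.376 -0.305  2.298  2.242  0.443 -0.913] p [0.6001 0.2097 0.14  ] F [-0.3  0.7  0.2] M [-0.17  0.69 -0.  ] g 0.085
[[ 0.69  -0.206  0.694]
 [ 0.144  0.979  0.146]
 [-0.709 -0.001  0.705]]
turn [ 0.003   0.001  -0.0017] shift [ 0.0009 -0.0007  0.001 ]
```

View pics/zs8.png

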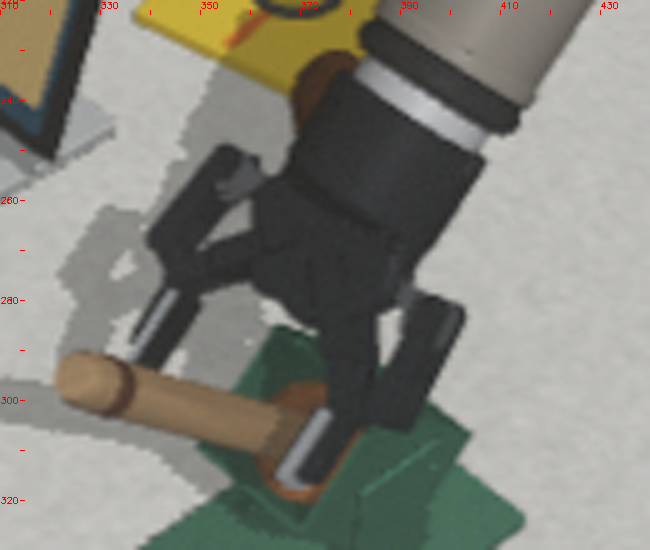

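Handle is straddled: one finger at (340,290), the other at (370,315). Closing.

Call:
apply_moves --series "0 0 0 0 0 0 0; 0 0 0 0 0 0 0; 0 0 0 0 0 0 0; 0 0 0 0 0 0 0; 0 0 0 0 0 0 0; 0 0 0 0 0 0 0; 0 0 0 0 0 0 0" --force 120

```text
clock: 11.88
tcp_pos: [0.6004, 0.2097, 0.1393]
orientation: [-0.083, 0.786, 0.196]
contact_force: [-0.0, -1.0, 3.2]
grip_width: 0.021
```

```bash
python3 - <<'E'
from h import *
p,M=st();print(M.T@AX)
E
```

```text
11.88 q [-0.297  0.378 -0.305  2.298  2.244  0.443 -0.915] p [0.6004 0.2097 0.1393] F [-0.  -1.   3.2] M [-0.28  0.58 -0.14] g 0.021
[[ 0.69  -0.206  0.694]
 [ 0.144  0.979  0.147]
 [-0.709 -0.001  0.705]]
[ 7.76933481e-04 -3.21886160e-03  9.99975762e-01]
```

Call:
apply_moves --series "0 0 0 0 0 0.01 0; 0 0 0 0 0 0.025 0; 0 0 0 0 0 0.04 0; 0 0 0 0 0 0.055 0; 0 0 0 0 0 0.07 0; 0 0 0 0 0 0.085 0; 0 0 0 0 0 0.105 0; 0 0 0 0 0 0.125 0; 0 0 0 0 0 0.145 0; 0 0 0 0 0 0.145 0"

```text
clock: 13.12
tcp_pos: [0.7021, 0.2318, 0.2429]
orientation: [-0.081, 0.783, 0.197]
contact_force: [-0.5, 0.5, -2.5]
grip_width: 0.0209
```

```bash
python3 - <<'E'
from h import *
p,M=st()
cv2.imwrite('pics/s9.png',grab_frame('scene'));cv2.imwrite('pics/t9.png',grab_frame('top'))
E
```

```text
13.12 q [-0.511  0.312  0.024  2.028  1.379  0.195 -0.012] p [0.7021 0.2318 0.2429] F [-0.5  0.5 -2.5] M [-0.17  0.89 -0.02] g 0.0209
[[ 0.691 -0.206  0.693]
 [ 0.146  0.979  0.145]
 [-0.708  0.     0.707]]
```

View pics/s9.png

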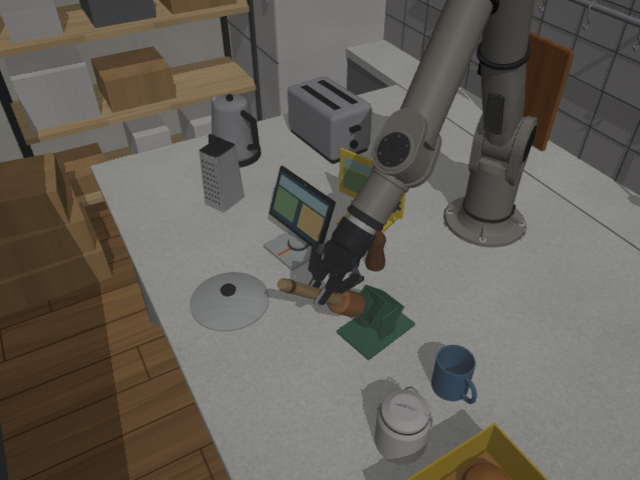

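View pics/t9.png

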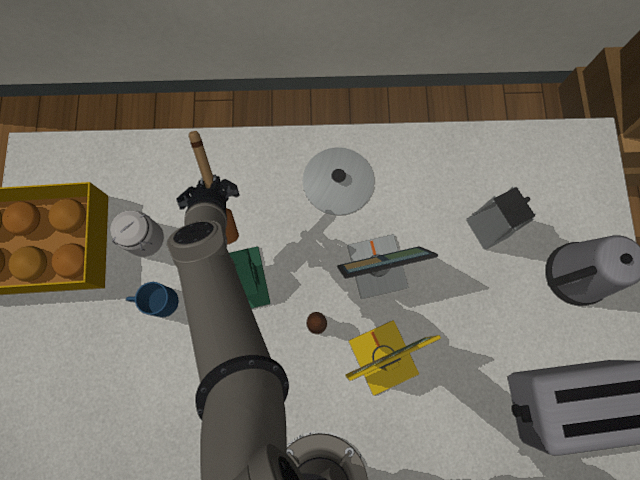

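```bash
cat >> h.py <<'E'
def final(lift,off=.015,psi=.206,tilt=.345):
    c,x,v,z=tab(psi,tilt);V=c+.1545*x+.035*z;s=np.array([np.cos(psi),np.sin(psi),0])
    return V+np.array([0,0,lift-.019])-v*off, np.c_[[0,0,-1],s,-v]
E
python3 - <<'E'
from h import *
p,M=st();pt,Mt=final(.12);print(final(0)[0]);rv=R.from_matrix(M.T@Mt).as_rotvec();print(rv,np.linalg.norm(rv))
up=M.T@np.array([0,0,.08]);print('up',up)
d=M.T@(pt-p)
for f in np.arange(1,12)/11: print((rv*f).round(3),(up*min(1,3*f)*(1-max(0,(f-.5)*2)) + d*f).round(3))
E
```

```text
13.22 q [-0.511  0.313  0.023  2.032  1.383  0.195 -0.015] p [0.7002 0.2311 0.2405] F [-0.2  0.4 -1.8] M [-0.23  0.97  0.  ] g 0.0206
[[ 0.689 -0.206  0.695]
 [ 0.145  0.978  0.147]
 [-0.71  -0.001  0.704]]
[ 0.66650361 -0.15446382  0.16618903]
[ 1.4851442   0.61079092 -0.61058634] 1.7180030592621862
up [-5.68179206e-02 -6.83014831e-05  5.63180187e-02]
[ 0.135  0.056 -0.056] [-0.026 -0.034  0.011]
[ 0.27   0.111 -0.111] [-0.051 -0.067  0.022]
[ 0.405  0.167 -0.167] [-0.077 -0.101  0.033]
[ 0.54   0.222 -0.222] [-0.097 -0.135  0.039]
[ 0.675  0.278 -0.278] [-0.107 -0.168  0.035]
[ 0.81   0.333 -0.333] [-0.112 -0.202  0.025]
[ 0.945  0.389 -0.389] [-0.112 -0.236  0.01 ]
[ 1.08   0.444 -0.444] [-0.112 -0.269 -0.004]
[ 1.215  0.5   -0.5  ] [-0.112 -0.303 -0.019]
[ 1.35   0.555 -0.555] [-0.112 -0.337 -0.033]
[ 1.485  0.611 -0.611] [-0.111 -0.37  -0.048]
```

Call:
apply_moves --series "0.135 0.056 -0.056 -0.026 -0.034 0.011 0; 0.27 0.111 -0.111 -0.051 -0.067 0.022 0; 0.405 0.167 -0.167 -0.077 -0.101 0.033 0; 0.54 0.222 -0.222 -0.097 -0.135 0.039 0; 0.675 0.278 -0.278 -0.107 -0.168 0.035 0; 0.81 0.333 -0.333 -0.112 -0.202 0.025 0; 0.945 0.389 -0.389 -0.112 -0.236 0.01 0; 1.08 0.444 -0.444 -0.112 -0.269 -0.004 0; 1.215 0.5 -0.5 -0.112 -0.303 -0.019 0; 1.35 0.555 -0.555 -0.112 -0.337 -0.033 0; 1.485 0.611 -0.611 -0.111 -0.37 -0.048 0; 1.485 0.611 -0.611 -0.111 -0.37 -0.048 0"

```text
clock: 14.72
tcp_pos: [0.6651, -0.1605, 0.2834]
orientation: [1.057, 1.297, -1.071]
contact_force: [-0.3, 0.1, -1.8]
grip_width: 0.0208
```

```bash
python3 - <<'E'
from h import *
p,M=st();delta(p,M,*final(.12));delta(p,M,*final(0))
s=grab_frame('scene');t=grab_frame('top');cv2.imwrite('pics/s10.png',s);cv2.imwrite('pics/t10.png',t)
E
```

```text
14.72 q [ 0.109  0.457  0.049  1.468 -0.016  1.222  0.354] p [ 0.6651 -0.1605  0.2834] F [-0.3  0.1 -1.8] M [-0.1   0.01 -0.03] g 0.0208
[[-0.006  0.981  0.194]
 [-0.005  0.194 -0.981]
 [-1.    -0.007  0.004]]
turn [-0.0104  0.004   0.007 ] shift [-0.0029  0.0026 -0.0057]
turn [-0.0104  0.004   0.007 ] shift [ 0.1171  0.0034 -0.0062]
```

View pics/s10.png

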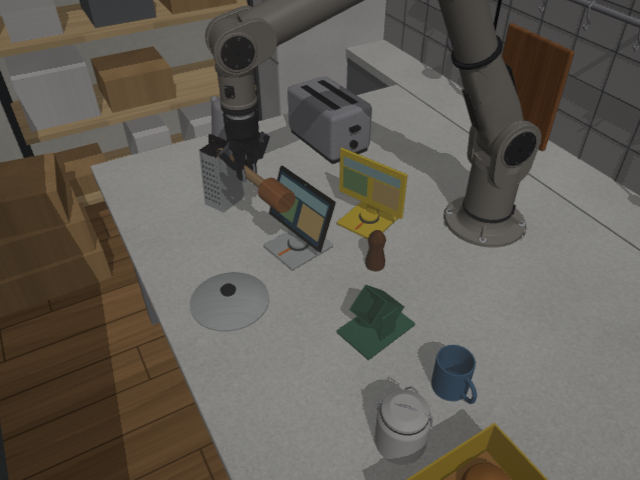

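View pics/t10.png

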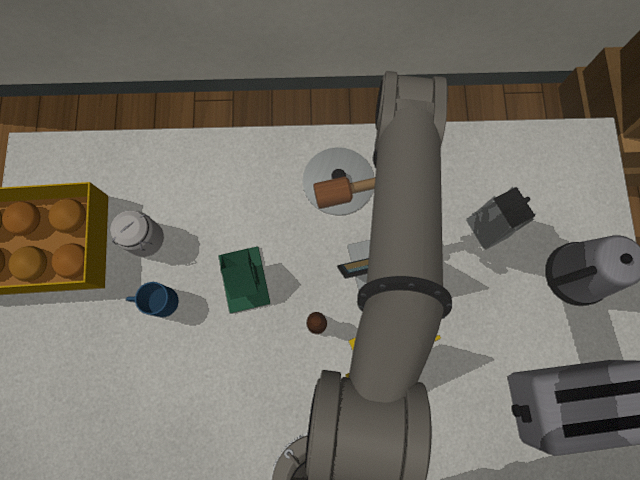

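Call:
apply_moves --series "-0.008 0.003 0.005 0.03 0.001 -0.002 0; -0.008 0.003 0.005 0.06 0.002 -0.004 0; -0.008 0.003 0.005 0.09 0.002 -0.005 0; -0.008 0.003 0.005 0.117 0.002 -0.005 0; -0.008 0.003 0.005 0.117 0.002 -0.005 0; -0.008 0.003 0.005 0.117 0.002 -0.005 0; -0.008 0.003 0.005 0.117 0.002 -0.005 0; -0.008 0.003 0.005 0.117 0.002 -0.005 0"

```text
clock: 15.82
tcp_pos: [0.6687, -0.1489, 0.1707]
orientation: [1.056, 1.3, -1.044]
contact_force: [0.2, -0.0, -2.1]
grip_width: 0.0206
```

```bash
python3 - <<'E'
from h import *
p,M=st();delta(p,M,*final(0))
s=grab_frame('scene');t=grab_frame('top');cv2.imwrite('pics/s11.png',s);cv2.imwrite('pics/t11.png',t)
zoom(s,220,150,130,110,6,'pics/zs11.png');zoom(t,290,150,130,110,6,'pics/zt11.png')
E
```

```text
15.82 q [ 0.109  0.545  0.03   1.591 -0.024  1.     0.361] p [ 0.6687 -0.1489  0.1707] F [ 0.2 -0.  -2.1] M [-0.09  0.02 -0.02] g 0.0206
[[ 0.006  0.977  0.212]
 [ 0.004  0.212 -0.977]
 [-1.     0.007 -0.002]]
turn [ 0.0078 -0.0021 -0.007 ] shift [ 0.0045 -0.0034  0.005 ]
```

View pics/zs11.png

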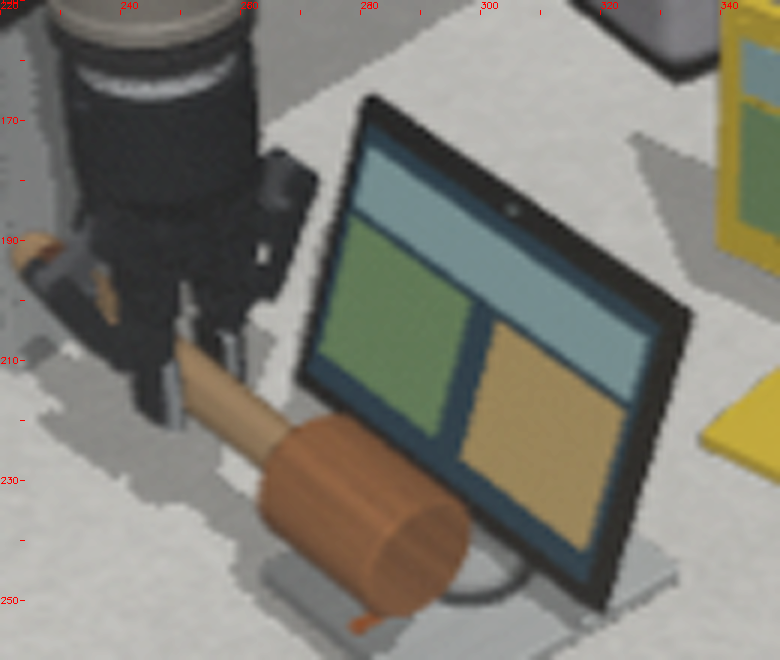

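View pics/zt11.png

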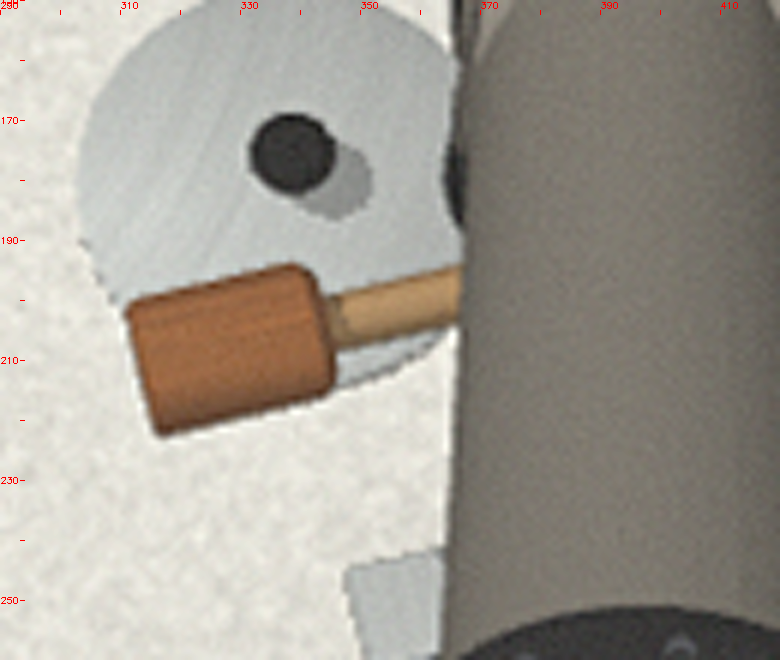

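```bash
cat > mm.py <<'E'
from meas import *
def mash(tn,sn,dx=(0,0),dt=(0,0)):
    t=cv2.imread(tn)[:,:,1].astype('f4');s=cv2.imread(sn)[:,:,1].astype('f4')
    a=lambda x,y:(x/6+289.6+dt[0],y/6+149.6+dt[1]); b=lambda x,y:(x/6+219.6+dx[0],y/6+149.6+dx[1])
    p,d=handle3d(t,s,[(a(140,298),a(280,268)),(a(175,433),a(320,399))],[(b(350,420),b(445,490)),(b(270,508),b(370,602))],half=3)
    d*=np.sign(-d[1])
    c,x,v,z=tab(.206,.345);V=c+.1545*x+.035*z
    m=p+d*((V-p)@d);e=m-V
    print('dir',d,'level deg',np.degrees(np.arcsin(d[2])),'yaw err deg',np.degrees(np.arctan2(d[0],-d[1])-.206))
    print('axis off V: x_tab,z_tab',e@x,e@z,'world',e,'V',V)
    # head end: top view end face left edge centre
    E=(np.array(a(130,302))+a(160,435))/2
    r=T.ray(E);n=np.cross(d,np.cross(r,d));k=((p-T.C)@n)/(r@n);H=T.C+r*k
    print('head end(T)',H,'along -v from V:',(H-V)@v,'-> origin v offset',(H-V)@v-.135)
    E=np.array(b(420,552));r=S.ray(E);n=np.cross(d,np.cross(r,d));k=((p-S.C)@n)/(r@n);H=S.C+r*k
    print('head end(S)',H,(H-V)@v-.135)
E
python3 - <<'E'
from mm import *
p,M=st();delta(p,M,*final(0))
mash('pics/t11.png','pics/s11.png')
E
```

```text
15.93 q [ 0.11   0.546  0.03   1.591 -0.024  1.     0.361] p [ 0.6684 -0.1489  0.1702] F [-0.2 -0.8 -1.7] M [-0.08  0.01 -0.01] g 0.0211
[[ 0.006  0.977  0.212]
 [ 0.004  0.212 -0.977]
 [-1.     0.006 -0.002]]
turn [ 0.0077 -0.0024 -0.0063] shift [ 0.004  -0.0031  0.0051]
[array([312.89, 199.09, 336.11, 193.62,   0.11]), array([318.82, 222.01, 342.99, 216.34,   0.  ])]
[array([278.1 , 219.38, 293.67, 231.4 ,   0.08]), array([262.98, 236.14, 280.27, 251.09,   0.08])]
dir [ 0.2053 -0.9785  0.0175] level deg 1.0054395649260397 yaw err deg 0.04439165431614511
axis off V: x_tab,z_tab 0.00160652810539832 0.0020932433818787372 world [0.0008 0.0002 0.0025] V [ 0.6634 -0.1398  0.1852]
head end(T) [ 0.6357 -0.0033  0.1853] along -v from V: 0.13925450790970115 -> origin v offset 0.0042545079097011385
head end(S) [ 0.6336 -0.0063  0.1871] 0.0017935632015483871
```

Call:
apply_moves --series "0 0.012 0 0.002 -0.001 0.003 0; 0 0.012 0 0.002 -0.001 0.003 0; 0 0.012 0 0.002 -0.001 0.003 0; 0 0.012 0 0.002 -0.001 0.003 0; 0 0.012 0 0.002 -0.001 0.003 0; 0 0.012 0 0.002 -0.001 0.003 0; 0 0.012 0 0.002 -0.001 0.003 0; 0 0.012 0 0.002 -0.001 0.003 0"

```text
clock: 16.92
tcp_pos: [0.6678, -0.1519, 0.1675]
orientation: [1.063, 1.311, -1.04]
contact_force: [0.1, -0.0, -2.1]
grip_width: 0.0208
```

```bash
python3 - <<'E'
from mm import *
p,M=st();delta(p,M,*final(0))
cv2.imwrite('pics/t12.png',grab_frame('top'));cv2.imwrite('pics/s12.png',grab_frame('scene'))
mash('pics/t12.png','pics/s12.png')
a=cv2.imread('pics/s0.png') if 0 else cv2.imread('pics/scene0.png');s=cv2.imread('pics/s12.png')
t=cv2.cvtColor(s,6).astype('f4')
b=lambda x,y:(x/5+249.6,y/5+149.6)
for n,f in(('s5',cv2.imread('pics/s5.png')),('s12',s)):
    P,Q,r=subedge(cv2.cvtColor(f,6).astype('f4'),b(170,85),b(415,252),half=3);print(n,P,Q,r)
E
```

```text
16.93 q [ 0.123  0.552  0.025  1.588 -0.034  1.003  0.376] p [ 0.6678 -0.1519  0.1675] F [ 0.1 -0.  -2.1] M [-0.17 -0.01  0.02] g 0.0208
[[ 0.002  0.977  0.212]
 [ 0.016  0.212 -0.977]
 [-1.     0.005 -0.015]]
turn [ 0.0077 -0.0148 -0.0053] shift [ 0.0013 -0.0018  0.0023]
[array([313.06, 199.8 , 336.3 , 194.39,   0.08]), array([318.99, 222.74, 343.16, 217.07,   0.  ])]
[array([278.09, 219.39, 293.72, 231.33,   0.06]), array([262.99, 236.16, 280.41, 250.94,   0.08])]
dir [ 0.2063 -0.9784  0.0092] level deg 0.5252984871727742 yaw err deg 0.10530247451799546
axis off V: x_tab,z_tab -0.00042761564197930024 9.87288334811677e-05 world [-0.0004 -0.0001 -0.0001] V [ 0.6634 -0.1398  0.1852]
head end(T) [ 0.636  -0.0033  0.1844] along -v from V: 0.1392088931474453 -> origin v offset 0.004208893147445297
head end(S) [ 0.6328 -0.0079  0.1855] 0.00032781222613351146
s5 [283.7408 166.3934] [332.7408 199.7934] 1.3374305e-05
s12 [283.7408 166.3934] [332.7408 199.7934] 1.3374305e-05
```

View pics/s12.png

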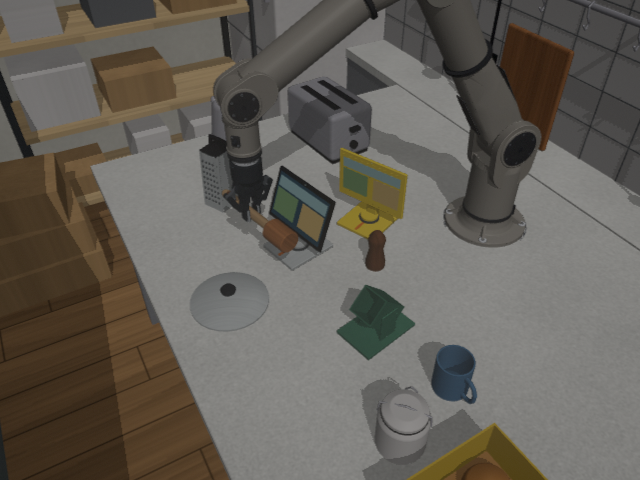

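The masher is level in front of the screen, the tablet edges have not moved, and the bystanders are where they were. Handing in.

```bash
python3 -c "
from bench import *
print(abs(get_obs()['qvel']).max());hand_in()"
```

```text
0.0016023232362236814
the job is handed in; nothing more can be done
```

The masher is held still in the gripper in front of the tablet screen. The job was handed in at about 17 s of the 61 s allowed.

- **Tablet:** I pinched it at the middle of its top edge, swivelled it square to the foot and leaned it back. Measured on the display edges in both cameras, it looks along 0.205–0.206 rad against the stripe's 0.207. The lean is 0.344 rad (19.7°). A rougher check on the outer edges gave 0.30–0.34 rad for the lean; I trusted the display edges because they agreed best with the known hinge position. Its top edge was in the same place in the scene picture before and after the masher work.
- **Masher:** I drew it 145 mm out along its axis by the handle, then turned it and held it in front of the screen. In the last pictures its axis passed within about 1 mm of the wanted point. It was 0.5° off level and 0.1° off parallel to the long edges. Its middle was 0–4 mm off to one side, and the two cameras disagreed by that amount. For the top camera I reused earlier hand-read pixels, so its figure is the weaker one.
- **Bystanders:** the jar, grater, pot lid, mug and mill looked unmoved in the last scene picture. I checked this by eye, not by measurement. Contact forces stayed below 12 N in every reading I took, all of them between moves.

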